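# Seat a column module on its check dock

## Task

Pinch the blue-topped column module off the bench and, brass ports towards the dock's open front, slide its plain end in under the hood of the check dock, over the locating pin hidden in there, until it drops onto the pin. Then press it fully down on the sprung contact plate without forcing it, and finish while still holding it down. Leave the orange-topped module and the other things on the bench where they are.

Things in the scene. Friction and masses are not known exactly. Their poses are not given: they have to be found in the camera images.
- blue_module_mid (a point): Centre of the blue-topped column module, half-way up: a flat aluminium plate 92 (x) x 54 (y, the width to pinch) x 10 mm, 70 to 130 g, lying flat, top face blue. x points along its length to the plain end, 46 mm away; two brass ports stick out 9 mm from the other end; z up. It and the orange one may lie on either side of the dock.
- blue_socket (a point): Centre of the mouth of the round blind socket in the underside of the blue-topped module: on its centre line, 32 mm from its centre towards the plain end (14 mm from that end), 5 mm below the centre. Socket 9.5 mm wide, 8.5 mm deep, mouth slightly chamfered. Same axes.
- orange_module_mid (a point): Centre of a second module, alike but for its orange top; it is to stay where it lies.
- dock_pin (a point): Tip of the dock's fixed locating pin, under the hood, 45.5 mm above the bench, 3.5 mm proud of the contact plate at rest. Pin 8 mm thick, its top 3.5 mm a cone down to 3.6 mm. x points from the dock's open front into the hood, the way the module slides in (within 15 degrees of straight ahead of the robot), y left, z up. The module drops on when its socket is over the pin.
- dock_mouth (a point): Middle of the hood's mouth, 12 mm before the pin and 9.5 mm above its tip. Opening: 57 mm wide between cheeks, roof underside 8.5 mm above this point, hood top 12.5 mm above. Go in level, underside above the pin tip. Flared lead-ins reach 14 mm forward, 68 mm apart at the tips. Back stop 27 mm in: the plain end meets it about 1 mm after the socket is over the pin. Same axes as the pin.
- contact_plate (a joint): Travel of the sprung grey contact plate, 86 x 36 mm, from 74 mm before the pin to 12 mm beyond: 0 = up at rest, top 42 mm above the bench; 0.004 = fully down on its stop, top at 38 mm. Gives from about 5 N, fully down at about 11 N, springs back when let go. The module overhangs it by 9 mm each side, 25 to 29 mm above the base, so fingers at its sides are free there.
- dock: The check dock, fixed: dark base plate 150 (x) x 76 (y) mm, 13 mm high, with contact plate, aluminium hood (top 67.5 mm above the bench) and behind it a white readout box, 72 mm wide, top at 75 mm, from 15 to 63 mm beyond the pin. In front of the flares it is open above and at the sides. Origin under the base's centre, 10 mm before the pin; axes as the pin's.
- blue_module: The blue-topped module; origin at the centre of its underside, same axes as blue_module_mid.
- concentrator_front (a point): Foremost point of the tall fixed instrument behind the bench's left half (470 mm high); nothing of it comes nearer to the robot (smaller x) than this, but it fills x beyond it from 170 mm right (-y) to 170 mm left of this point, between the left module's place and the dock. Draw back towards the base before carrying anything past it.
- gc_door_edge (a point): Left front edge of the oven door of the big fixed instrument on the right, half-way up (door 45 to 463 mm above the bench): the instrument fills everything to the right (-y) of and beyond (+x) this edge. Keep nearer to the robot than this when swinging past.
- tin: Bystander: round tin with a blue lid, 62 mm wide, 30 mm high; origin under its centre.
- beaker: Bystander: glass beaker, 73 mm wide, 96 mm high; origin under its centre.
- vial_a: Bystander: sample vial with a green cap, 28 mm wide, 95 mm high; origin under its centre.
- vial_b: Bystander: sample vial with a white cap, 28 mm wide, 95 mm high; origin under its centre.

How it is judged:
On the way:
1. the blue module has been lifted clear of the bench by the gripper (height (world z) of blue_module_mid above 0.03 m and contact force between the fingers and blue_module above 1 N), for 0.2 s.
At the end, for the whole second after the job is handed in: The blue module sits level on the pin (socket within 2.5 mm of it, long axis within 5 degrees of the dock's, tilt under 3.5 degrees), ports to the front, pressed so that the contact plate is at least 3 of its 4 mm down, still, and the fingers are still on it, holding it down (horizontal distance between blue_socket and dock_pin below 0.0025 m and height (world z) of blue_socket below 0.0405 m and value of joint contact_plate above 0.003 m and angle between the x axis of blue_module and the x axis of dock, either way round below 0.09 rad and angle between blue_module's own z axis and vertical below 0.06 rad and x of blue_module_mid in the frame of dock below 0 m and contact force between the fingers and blue_module above 2 N and linear speed of blue_module below 0.02 m/s); the arm keeps its last pose, push and grip.
It fails at once if the orange module is shifted by more than 15 mm (distance of orange_module_mid from where it was at the start of the episode above 0.015 m).
It fails at once if a bystander (tin, beaker, vials) is shifted by more than 15 mm (distance of any of tin, beaker, vial_a, vial_b from where it was at the start of the episode above 0.015 m).
It fails at once if the module is forced against the dock with more than 60 N (contact force between blue_module and dock above 60 N).
It also fails if it takes over 45 s, if anything falls off the work surface, if the arm or the gripper's body presses on something with over 40 N, if the wrist force passes 120 N, or if a joint passes its speed limit or range.

## Robot

A 7-joint arm with a two-finger parallel gripper is mounted at the origin on a cart in front of the work surface, level with it; the furniture and walls round the work are solid. World frame = base frame: x ahead of the robot, y to its left, z up, the work surface at z = 0. Lengths are in m, angles in rad, forces in N, time in s.
With the tool pointing down it reaches from about 0.425 to 0.925 m from the base axis. Payload 6.8 kg.
Tool frame: the origin (TCP) lies between the finger pads; the fingertips stand ahead of it and the grasp point (between the pads) lies 3 mm ahead of it (robot.tip_reach is the y of the fingertips in the tool frame, in m); y points along the fingers, z is the direction in which the jaws open and shut, and the axes are right-handed (so a half turn about y gives the same grasp; the last joint's range is limited). The gripper opens to 85 mm and grips with 20 to 120 N. Pads are 22 mm wide; open, the fingers measure 114 mm over their backs; the gripper's body (76 mm by 85 mm) begins 54 mm behind the grasp point. The pads swing forward as they close: fully open they stand 13 mm farther back than shut.
Start: joints at [1.055, 0.477, 0.022, 1.555, -0.011, 1.109, -0.083], TCP at [0.268, -0.62, 0.253] pointing down, gripper open.
Joint ranges: [-2.96, 2.96], [-0.34, 2.1], [-1.41, 1.46], [0.24, 2.44], [-1.37, 4.51], [0.17, 1.92], [-2.96, 2.96]. Speed limits (rad/s): [2.39, 2.39, 3.14, 3.14, 3.14, 3.14, 3.14].

## Interface

Orientations are given as a 3x3 rotation matrix whose columns are the frame's x, y, z axes.
In Python, from rig import status, imaging, order, robot gives the robot as it stands.
- The arm moves only by the shell command python3 -m creep 'ROWS' [FORCE]. ROWS is JSON, a list of rows, each an object of numbers: "dx", "dy", "dz": the shift along the tool's x, y, z in cm; "rx", "ry", "rz": the turn, a rotation vector about the tool's x, y, z in degrees; "claw": the finger opening in cm, from 0 to 8.54. In form: [{"dx": .., "dy": .., "dz": .., "rx": .., "ry": .., "rz": .., "claw": ..}, ...]. A call has exactly 5 rows; each row shifts and turns the pose as measured when the row begins, along the tool's axes as they then stand; what a row does not reach is not made up. A row lasts 1/12 s, in which the tool goes at most 41.7 mm and 7.16 degrees, less where a joint would pass 70% of its speed; a pose out of reach is approached as far as the arm can. A call with a gripper value outside its range is refused whole. The fingers move at their own pace and stop on an object; FORCE is the grip in N (left out, the last holds). Time passes only in rows, so rows that do not move let the fingers close, or fill a call up. It gives the time, the measured TCP pose, the force and the opening at its end, in the units of the state.
- status.state(): the state, without advancing time (a new reading comes with each control period).
- imaging.get_image(name): name is "scene" or "top" or "wrist"; returns a dict with "pixels" (384x512x3 uint8, red, green, blue), "fovy" (degrees; the focal length in pixels is half the picture's height over the tangent of half this angle, whatever the lens; pixels are square), "cx", "cy" (the principal point, pixels), "rvec" (rotation vector, rad) and "tvec" (3), from world to camera coordinates, as OpenCV has them. Camera axes: x right, y down, z forward; pixel columns grow to the right and rows downward; lengths in m; the calibration is good to about 2 mm. A picture is of the moment at which its call begins. There is no depth.
- order.close_job(): hands the job in, once; it reports no verdict.
The state is a dict: "t": time; "q": joint angles; "dq": joint speeds; "joint_torque": joint torques, N m; "tool_pos": TCP position; "ee_rot": TCP orientation; "force": force on the tool from outside, world axes, zero at the start; "torque": the same for the moment, N m; "opening": finger opening in m.
Only numpy, scipy, OpenCV 4.12 (cv2) and the standard library are available. Lean on these libraries where they do the work, as an engineer would, in place of code of your own. Each camera call takes 0.05 s, during which the arm holds its last target. There are 200 camera calls.

## Working session

There is one attempt and no reset: what is moved stays moved. The work goes in short steps, Python scripts to look and compute and a shell command to move; the robot and the scene stay as the last step left them, time stands still between calls to the robot, and variables do not carry over. Pictures are saved under pics/ and viewed, about 8 in all and at most 12, crops included, and the job is handed in when it is done.

```bash
ls; mkdir -p pics
python3 - <<'E'
from rig import status, imaging, order, robot
import cv2,numpy as np
s=status.state(); print({k:np.round(v,3).tolist() for k,v in s.items()}); print(robot.tip_reach)
for n in("scene","top"):
    im=imaging.get_image(n); cv2.imwrite(f'pics/{n}0.png',im['pixels'][...,::-1]); print(n,{k:v for k,v in im.items() if k!='pixels'})
    np.savez(f'pics/{n}0.npz',**im)
E
```

```text
pics
{'t': 0.0, 'q': [1.055, 0.478, 0.022, 1.556, -0.012, 1.109, -0.083], 'dq': [-0.001, 0.001, 0.0, 0.001, 0.001, 0.0, 0.002], 'joint_torque': [-0.001, -59.647, 1.608, -28.12, 0.013, 0.009, 0.0], 'tool_pos': [0.267, -0.619, 0.252], 'ee_rot': [[-0.918, -0.001, 0.396], [-0.396, 0.002, -0.918], [0.0, -1.0, -0.002]], 'force': [0.051, -0.679, 0.471], 'torque': [-0.003, -0.0, -0.006], 'opening': 0.085}
0.022
scene {'fovy': 45.50811248312785, 'cx': 254.18293431916243, 'cy': 192.02074837791022, 'rvec': array([ 0.60117255, -2.45549964,  1.42888299]), 'tvec': array([0.54159307, 0.27158627, 1.54253376])}
top {'fovy': 44.983026233755176, 'cx': 256.48554121906767, 'cy': 190.40405387000155, 'rvec': array([ 2.16474266, -2.15466683,  0.09964252]), 'tvec': array([0.0421443 , 0.61557602, 1.49661665])}
```

View pics/top0.png

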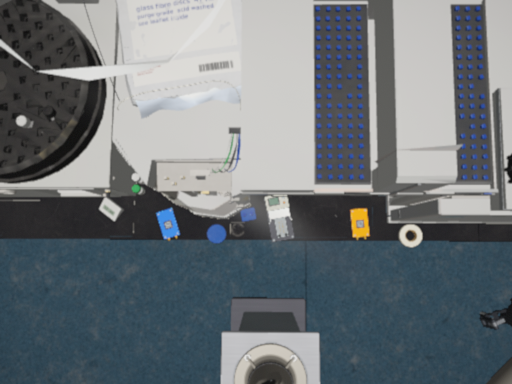

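View pics/scene0.png

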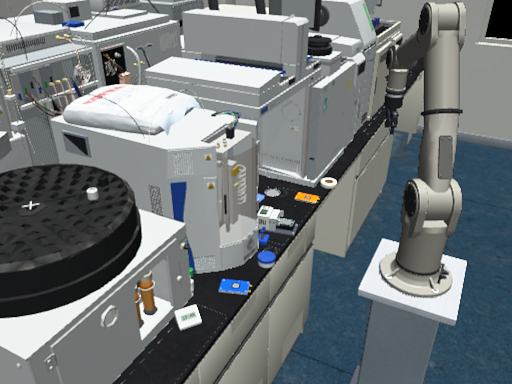

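The top view shows the blue module at about (168,223) with its ports towards the robot, the dock at (280,218), the orange module at (360,222), the tin at (216,233) and vials near (136,183). The scene view agrees. Next I'll turn these pixels into positions and crop the dock area.

```bash
cat > h.py <<'E'
import cv2,numpy as np
from rig import status,imaging
def snap(n,tag):
    im=imaging.get_image(n); np.savez(f'pics/{tag}.npz',**im); cv2.imwrite(f'pics/{tag}.png',im['pixels'][...,::-1]); return im
def K(im):
    f=192/np.tan(np.radians(float(im['fovy']))/2); return np.array([[f,0,float(im['cx'])],[0,f,float(im['cy'])],[0,0,1]])
def ray(im,uv,z):
    R=cv2.Rodrigues(im['rvec'])[0]; c=-R.T@im['tvec']
    uv=np.atleast_2d(np.float64(uv)); d=(R.T@np.linalg.inv(K(im))@np.c_[uv,np.ones(len(uv))].T).T
    return c+d*((z-c[2])/d[:,2])[:,None]
def proj(im,P): return cv2.projectPoints(np.float64(P).reshape(-1,1,3),im['rvec'],im['tvec'],K(im),None)[0][:,0]
def blobs(im,lo,hi,amin):
    hsv=cv2.cvtColor(im['pixels'],cv2.COLOR_RGB2HSV); m=cv2.inRange(hsv,lo,hi)
    m=cv2.morphologyEx(m,cv2.MORPH_CLOSE,np.ones((5,5)))
    cs=cv2.findContours(m,cv2.RETR_EXTERNAL,cv2.CHAIN_APPROX_NONE)[0]
    return [c for c in cs if cv2.contourArea(c)>amin]
def rect(im,c,z):
    P=ray(im,c[:,0,:],z)[:,:2]; (ce,(w,h),a)=cv2.minAreaRect(np.float32(P*1000)); 
    if w<h: a-=90;w,h=h,w
    return np.round(np.array(ce)/1000,4),round(w,1),round(h,1),round(a,1)
E
python3 - <<'E'
from h import *
im=dict(np.load('pics/top0.npz'))
for nm,lo,hi in(('blue',(95,150,80),(125,255,255)),('or',(8,150,120),(25,255,255))):
    for c in blobs(im,lo,hi,60):
        if 190<c[:,0,1].mean()<250: print(nm,c[:,0].mean(0),rect(im,c,.01))
R=cv2.Rodrigues(im['rvec'])[0]; print('cam',-R.T@im['tvec'])
cv2.imwrite('pics/dk.png',cv2.resize(im['pixels'][180:250,100:300,::-1],None,fx=4,fy=4,interpolation=cv2.INTER_CUBIC))
E
```

```text
blue [216.38461538 233.55769231] (array([0.4735, 0.1774]), 56.7, 56.2, -89.7)
blue [167.18072289 223.46987952] (array([0.5065, 0.3414]), 96.4, 58.1, 18.7)
or [359.46067416 222.73033708] (array([ 0.5102, -0.2971]), 102.8, 58.9, 4.8)
cam [0.45253369 0.02249631 1.55411665]
```

View pics/dk.png

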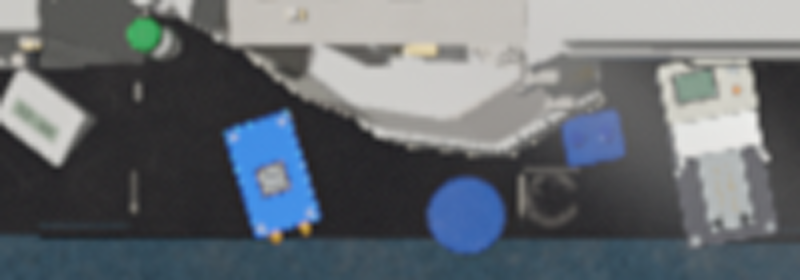

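Run:
```python
from h import *
t=dict(np.load('pics/top0.npz')); s=dict(np.load('pics/scene0.npz'))
for z in(0,.1,.25,.47): print(z,'conc',ray(t,[220,219],z)[0].round(3),'gcL',ray(t,[388,221],z)[0].round(3))
print('conc foot scene',ray(s,[[222,269],[257,257],[195,270]],0).round(3).tolist())
print('beaker',ray(t,[410,236],.096)[0].round(3),'vials',ray(t,[136,188],.095)[0].round(3))
g=lambda u,v:[100+u/4,180+v/4]
print('dock front base corners',ray(t,[g(697,243),g(775,235)],.013).round(4).tolist())
print('box back',ray(t,[g(660,65),g(750,60)],.075).round(4).tolist())
print('hood front',ray(t,[g(676,150),g(762,148)],.0675).round(4).tolist())
print('plate front',ray(t,[g(714,236),g(748,230)],.042).round(4).tolist())
```

```text
0 conc [0.522 0.167 0.   ] gcL [ 0.518 -0.394  0.   ]
0.1 conc [0.518 0.158 0.1  ] gcL [ 0.514 -0.367  0.1  ]
0.25 conc [0.511 0.144 0.25 ] gcL [ 0.508 -0.327  0.25 ]
0.47 conc [0.501 0.124 0.47 ] gcL [ 0.498 -0.268  0.47 ]
conc foot scene [[0.586, 0.285, 0.0], [0.51, 0.171, 0.0], [0.664, 0.331, 0.0]]
beaker [ 0.468 -0.435  0.096] vials [0.615 0.427 0.095]
dock front base corners [[0.4505, -0.0143, 0.013], [0.4575, -0.0786, 0.013]]
box back [[0.5922, 0.017, 0.075], [0.5965, -0.055, 0.075]]
hood front [[0.5246, 0.0039, 0.0675], [0.5265, -0.0649, 0.0675]]
plate front [[0.4563, -0.0273, 0.042], [0.4613, -0.0549, 0.042]]
```

```bash
python3 -m creep '[{"dx":-2.3,"dz":-1.95},{"dx":-2.3,"dz":-1.95},{"dx":-2.3,"dz":-1.95},{"dx":-2.3,"dz":-1.95},{"dx":-2.3,"dz":-1.95}]' 25
python3 -m creep '[{"dx":-2.3,"dz":-1.95},{"dx":-2.3,"dz":-1.95},{"dx":-2.3,"dz":-1.95},{"dx":-2.3,"dz":-1.95},{"dx":-2.3,"dz":-1.95}]'
```

```text
schema error: expected keys dx, dy, dz, rx, ry, rz, claw
schema error: expected keys dx, dy, dz, rx, ry, rz, claw
```

```bash
python3 -m creep '[{"dx":-2.3,"dy":0,"dz":-1.95,"rx":0,"ry":0,"rz":0,"claw":8.5},{"dx":-2.3,"dy":0,"dz":-1.95,"rx":0,"ry":0,"rz":0,"claw":8.5},{"dx":-2.3,"dy":0,"dz":-1.95,"rx":0,"ry":0,"rz":0,"claw":8.5},{"dx":-2.3,"dy":0,"dz":-1.95,"rx":0,"ry":0,"rz":0,"claw":8.5},{"dx":-2.3,"dy":0,"dz":-1.95,"rx":0,"ry":0,"rz":0,"claw":8.5}]' 25
python3 -m creep '[{"dx":-2.3,"dy":0,"dz":-1.95,"rx":0,"ry":0,"rz":0,"claw":8.5},{"dx":-2.3,"dy":0,"dz":-1.95,"rx":0,"ry":0,"rz":0,"claw":8.5},{"dx":-2.3,"dy":0,"dz":-1.95,"rx":0,"ry":0,"rz":0,"claw":8.5},{"dx":-2.3,"dy":0,"dz":-1.95,"rx":0,"ry":0,"rz":0,"claw":8.5},{"dx":-2.3,"dy":0,"dz":-1.95,"rx":0,"ry":0,"rz":0,"claw":8.5}]'
```

```text
t: 0.52
tool_pos: [0.3293, -0.4854, 0.2487]
ee_rot: [[-0.923, -0.007, 0.384], [-0.384, 0.001, -0.923], [0.006, -1.0, -0.004]]
force: [0.6, -0.4, 0.1]
opening: 0.0848
t: 0.93
tool_pos: [0.399, -0.3434, 0.2467]
ee_rot: [[-0.924, -0.01, 0.383], [-0.383, 0.003, -0.924], [0.008, -1.0, -0.007]]
force: [0.9, 0.3, 0.0]
opening: 0.0854
```

```bash
python3 -m creep '[{"dx":-1.7,"dy":0,"dz":-3.0,"rx":0,"ry":0,"rz":0,"claw":8.5},{"dx":-1.7,"dy":0,"dz":-3.0,"rx":0,"ry":0,"rz":0,"claw":8.5},{"dx":-1.7,"dy":0,"dz":-3.0,"rx":0,"ry":0,"rz":0,"claw":8.5},{"dx":-1.7,"dy":0,"dz":-3.0,"rx":0,"ry":0,"rz":0,"claw":8.5},{"dx":-1.7,"dy":0,"dz":-3.0,"rx":0,"ry":0,"rz":0,"claw":8.5}]'
python3 -m creep '[{"dx":-1.7,"dy":0,"dz":-3.0,"rx":0,"ry":0,"rz":0,"claw":8.5},{"dx":-1.7,"dy":0,"dz":-3.0,"rx":0,"ry":0,"rz":0,"claw":8.5},{"dx":-1.7,"dy":0,"dz":-3.0,"rx":0,"ry":0,"rz":0,"claw":8.5},{"dx":-1.7,"dy":0,"dz":-3.0,"rx":0,"ry":0,"rz":0,"claw":8.5},{"dx":0,"dy":0,"dz":0,"rx":0,"ry":0,"rz":0,"claw":8.5}]'
python3 - <<'E'
from h import *
im=snap('wrist','w1'); R=cv2.Rodrigues(im['rvec'])[0]; print('cam',-R.T@im['tvec'],'fwd',R[2]); print(status.state()['tool_pos'])
cv2.imwrite('pics/w1b.png',cv2.resize(im['pixels'][...,::-1],(768,576)))
E
```

```text
t: 1.35
tool_pos: [0.421, -0.1645, 0.2459]
ee_rot: [[-0.924, -0.011, 0.383], [-0.383, 0.003, -0.924], [0.009, -1.0, -0.007]]
force: [0.5, -0.3, 0.2]
opening: 0.0853
t: 1.77
tool_pos: [0.4366, -0.014, 0.2461]
ee_rot: [[-0.921, -0.011, 0.39], [-0.39, 0.005, -0.921], [0.008, -1.0, -0.009]]
force: [-0.6, -0.8, 0.8]
opening: 0.085
cam [0.514766   0.01711728 0.36662312] fwd [-0.3078177  -0.12095637 -0.9437255 ]
[ 0.43619251 -0.01699441  0.24580393]
```

View pics/w1b.png

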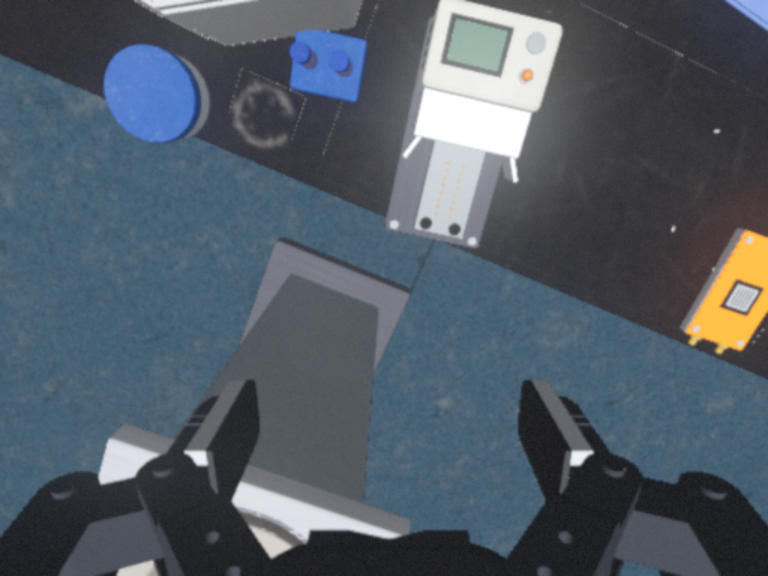

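The wrist view gives a clear dock. In 768-pixel coordinates the hood's front top edge runs from (414,137) to (526,155) and the flare tips are at (405,157) and (516,181). The base front corners are at (387,226) and (479,245), the plate front at (415,231) to (465,238), and the box back at (440,0) to (562,25). I'll compute the pose from these.

Run:
```python
from h import *
from scipy.optimize import least_squares
im=dict(np.load('pics/w1.npz'))
P=lambda *a:ray(im,np.array(a[:-1])*2/3,a[-1])
for n,a,b,z in(('hood',(414,137),(526,155),.0675),('base',(387,226),(479,245),.013),('plate',(415,231),(465,238),.042),('boxf',(423,88),(541,111),.075),('boxb',(434,2),(563,26),.075)):
    q=P(a,b,z); d=q[0]-q[1]; print(n,q.round(4)[:,:2].tolist(),'mid',q.mean(0).round(4)[:2],'w',np.linalg.norm(d).round(4),'yaw',np.degrees(np.arctan2(-d[0],d[1])).round(1))
print('tin',P((151,92),.03)[:,:2])
# fit pin x,y,yaw with known dock-frame points (relative pin)
mod=[((387,226),-85,38,13),((479,245),-85,-38,13),((415,231),-74,18,42),((465,238),-74,-18,42),((414,137),-12,None,67.5),((541,111),15,-36,75),((423,88),15,36,75)]
def f(p,full=False):
    c,s=np.cos(p[2]),np.sin(p[2]);r=[]
    for uv,x,y,z in mod:
        if y is None: continue
        w=[p[0]+(c*x-s*y)/1e3,p[1]+(s*x+c*y)/1e3,z/1e3]; r.append(proj(im,[w])[0]-np.array(uv)*2/3)
    return np.ravel(r)
o=least_squares(f,[.537,-.03,.17],loss='soft_l1'); print('pin',o.x.round(4),'yaw',np.degrees(o.x[2]).round(2)); print(f(o.x).reshape(-1,2).round(1).tolist())
c,s=np.cos(o.x[2]),np.sin(o.x[2]);
for x,y,z in((-12,30,67.5),(-12,-30,67.5),(-26,34,60),(-26,-34,60)): print(x,y,(proj(im,[[o.x[0]+(c*x-s*y)/1e3,o.x[1]+(s*x+c*y)/1e3,z/1e3]])[0]*1.5).round(0))
```

```text
hood [[0.5151, 0.0029], [0.5326, -0.0657]] mid [ 0.5238 -0.0314] w 0.0708 yaw 14.3
base [[0.447, -0.0071], [0.4614, -0.0795]] mid [ 0.4542 -0.0433] w 0.0739 yaw 11.3
plate [[0.4571, -0.025], [0.4665, -0.0601]] mid [ 0.4618 -0.0425] w 0.0363 yaw 15.0
boxf [[0.5418, 0.0095], [0.5576, -0.0597]] mid [ 0.5497 -0.0251] w 0.0709 yaw 12.8
boxb [[0.5838, 0.0219], [0.6012, -0.0493]] mid [ 0.5925 -0.0137] w 0.0732 yaw 13.7
tin [[0.47211503 0.17670495]]
pin [ 0.5354 -0.0277  0.1991] yaw 11.41
[[-0.7, 1.9], [1.0, 2.1], [0.6, -2.0], [-0.1, -0.0], [0.1, 0.5], [-0.6, -1.9]]
-12 30 [421. 135.]
-12 -30 [515. 156.]
-26 34 [409. 156.]
-26 -34 [512. 178.]
```

```bash
python3 -m creep '[{"dx":-1.3,"dy":0,"dz":-3.2,"rx":0,"ry":1,"rz":0,"claw":8.5},{"dx":-1.3,"dy":0,"dz":-3.2,"rx":0,"ry":1,"rz":0,"claw":8.5},{"dx":-1.3,"dy":0,"dz":-3.2,"rx":0,"ry":1,"rz":0,"claw":8.5},{"dx":-1.3,"dy":0,"dz":-3.2,"rx":0,"ry":1,"rz":0,"claw":8.5},{"dx":-1.3,"dy":0,"dz":-3.2,"rx":0,"ry":0,"rz":0,"claw":8.5}]'
python3 -m creep '[{"dx":-1.3,"dy":0,"dz":-3.2,"rx":0,"ry":0,"rz":0,"claw":8.5},{"dx":-1.3,"dy":0,"dz":-3.2,"rx":0,"ry":0,"rz":0,"claw":8.5},{"dx":-1.3,"dy":0,"dz":-3.2,"rx":0,"ry":0,"rz":0,"claw":8.5},{"dx":-1.3,"dy":0,"dz":-3.2,"rx":0,"ry":0,"rz":0,"claw":8.5},{"dx":0,"dy":0,"dz":0,"rx":0,"ry":0,"rz":0,"claw":8.5}]'
python3 - <<'E'
from h import *
im=snap('wrist','w2'); s=status.state(); print(s['tool_pos'],s['ee_rot'].round(3) if hasattr(s['ee_rot'],'round') else s['ee_rot'],np.round(s['q'],2))
for c in blobs(im,(95,150,80),(125,255,255),300): print(c[:,0].mean(0),rect(im,c,.01))
cv2.imwrite('pics/w2b.png',cv2.resize(im['pixels'][...,::-1],(768,576)))
E
```

```text
t: 2.23
tool_pos: [0.4411, 0.1485, 0.2444]
ee_rot: [[-0.953, -0.014, 0.301], [-0.301, -0.003, -0.954], [0.014, -1.0, -0.002]]
force: [0.7, 0.0, -0.7]
opening: 0.0849
t: 2.65
tool_pos: [0.4537, 0.2925, 0.2426]
ee_rot: [[-0.954, -0.015, 0.299], [-0.299, -0.002, -0.954], [0.015, -1.0, -0.002]]
force: [0.3, 0.9, 0.8]
opening: 0.0851
[0.45402342 0.28902359 0.24202886] [[-0.955 -0.016  0.297]
 [-0.297 -0.005 -0.955]
 [ 0.017 -1.     0.001]] [-0.23  0.32 -0.54  1.86  0.18  1.03 -2.12]
```

View pics/w2b.png

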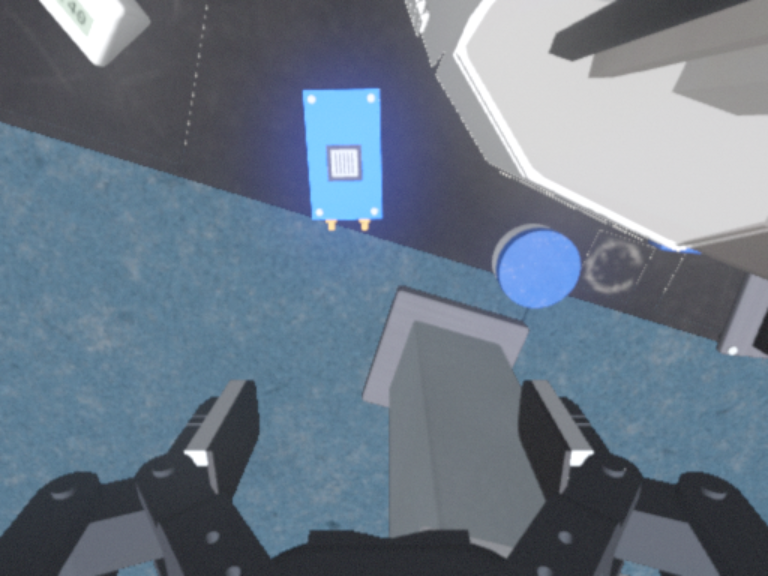

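The blue module is at (303,90), (380,89), (383,219), (312,220) with its ports at the bottom, towards the robot. The concentrator's rim is to its right.

Run:
```python
from h import *
im=dict(np.load('pics/w2.npz'))
q=ray(im,np.array([(303,90),(380,89),(383,219),(312,220)])*2/3,.01); print(q.round(4).tolist())
c=q.mean(0); f=(q[0]+q[1]-q[2]-q[3])/2; l=(q[0]-q[1]+q[3]-q[2])/2
print('c',c.round(4),'len',np.linalg.norm(f),'w',np.linalg.norm(l),'yaw',np.degrees(np.arctan2(f[1],f[0])),np.degrees(np.arctan2(-l[0],l[1])))
for z in (0,.1,.2): print(z,ray(im,np.array([(485,155),(440,65)])*2/3,z).round(3).tolist())
p=c-.018*f/np.linalg.norm(f); s=status.state(); R=np.array(s['ee_rot']); d=np.array([p[0],p[1],.10])-s['tool_pos']; print('grasp',p,'tool delta cm to z.10',(R.T@d*100).round(2))
```

```text
[[0.5387, 0.3819, 0.01], [0.5555, 0.3303, 0.01], [0.4681, 0.3011, 0.01], [0.4509, 0.3532, 0.01]]
c [0.5033 0.3416 0.01  ] len 0.09226800139768589 w 0.05456084720794649 yaw 18.279627490567826 18.119516473126705
0 [[0.536, 0.241, 0.0], [0.584, 0.294, 0.0]]
0.1 [[0.536, 0.262, 0.1], [0.57, 0.301, 0.1]]
0.2 [[0.535, 0.283, 0.2], [0.557, 0.307, 0.2]]
grasp [0.48620354 0.33594685 0.01      ] tool delta cm to z.10 [-4.7  14.12 -3.53]
```

```bash
python3 -m creep '[{"dx":-1.5,"dy":0,"dz":-1.2,"rx":0,"ry":-0.5,"rz":0.5,"claw":7},{"dx":-1.5,"dy":0,"dz":-1.2,"rx":0,"ry":-0.4,"rz":0.5,"claw":7},{"dx":-1.5,"dy":0,"dz":-1.2,"rx":0,"ry":0,"rz":0,"claw":7},{"dx":0,"dy":3.5,"dz":0,"rx":0,"ry":0,"rz":0,"claw":7},{"dx":0,"dy":3.5,"dz":0,"rx":0,"ry":0,"rz":0,"claw":7}]'
python3 - <<'E'
from h import *
s=status.state(); R=np.array(s['ee_rot']); d=np.array([.4843,.3353,.06])-s['tool_pos']; print(s['tool_pos'],R.round(3).tolist(),'delta cm',(R.T@d*100).round(2),'jaw',np.degrees(np.arctan2(R[1,2],R[0,2])), s['force'],s['opening'])
E
```

```text
t: 3.12
tool_pos: [0.4949, 0.3308, 0.1744]
ee_rot: [[-0.953, 0.011, 0.303], [-0.303, -0.001, -0.953], [-0.011, -1.0, 0.004]]
force: [0.2, -0.9, -1.3]
opening: 0.0701
[0.49487581 0.33075376 0.17438724] [[-0.953, 0.011, 0.303], [-0.303, -0.001, -0.953], [-0.011, -1.0, 0.004]] delta cm [ 0.99 11.43 -0.81] jaw -72.34719033759484 [ 0.1970419  -0.89585447 -1.25333776] 0.0701474336234549
```

```bash
python3 -m creep '[{"dx":0.5,"dy":3,"dz":-0.4,"rx":0,"ry":0,"rz":-0.3,"claw":7},{"dx":0.4,"dy":3,"dz":-0.4,"rx":0,"ry":-0.4,"rz":-0.3,"claw":7},{"dx":0.1,"dy":3,"dz":0,"rx":0,"ry":0,"rz":0,"claw":7},{"dx":0,"dy":1,"dz":0,"rx":0,"ry":0,"rz":0,"claw":7},{"dx":0,"dy":0,"dz":0,"rx":0,"ry":0,"rz":0,"claw":7}]'
python3 - <<'E'
from h import *
im=snap('wrist','w3')
s=status.state(); R=np.array(s['ee_rot']); d=np.array([.4843,.3353,.03])-s['tool_pos']; print(s['tool_pos'],R.round(3).tolist(),'delta cm',(R.T@d*100).round(2),'jaw',np.degrees(np.arctan2(R[1,2],R[0,2])), s['force'],s['opening'])
cv2.imwrite('pics/w3b.png',cv2.resize(im['pixels'][...,::-1],(768,576)))
E
```

```text
t: 3.53
tool_pos: [0.4855, 0.3199, 0.0632]
ee_rot: [[-0.954, -0.005, 0.3], [-0.3, -0.018, -0.954], [0.01, -1.0, 0.015]]
force: [0.1, 0.8, -0.2]
opening: 0.0702
[0.48582574 0.31970249 0.06405467] [[-0.954, -0.004, 0.299], [-0.299, -0.018, -0.954], [0.01, -1.0, 0.016]] delta cm [-0.35  3.38 -1.59] jaw -72.59072373617818 [-0.7684136  -1.68725769 -0.25096372] 0.07002078762028383
```

View pics/w3b.png

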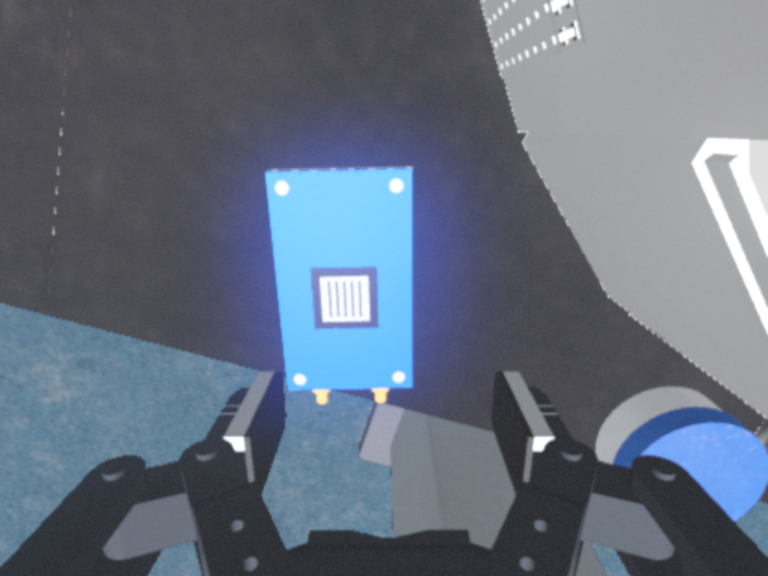

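The pads are centred near column 384 and the module near 348, so it lies about 1.6 cm towards tool −z, which agrees with the state. I'll re-measure it from this image.

```bash
python3 - <<'E'
from h import *
im=dict(np.load('pics/w3.npz'))
q=ray(im,np.array([(266,171),(412,167),(412,388),(287,391)])*2/3,.01)
c=q.mean(0); f=(q[0]+q[1]-q[2]-q[3])/2; l=(q[0]-q[1]+q[3]-q[2])/2
print('c',c.round(4),'len',np.linalg.norm(f),'w',np.linalg.norm(l),'yaw',np.degrees(np.arctan2(f[1],f[0])),np.degrees(np.arctan2(-l[0],l[1])))
p=c-.020*f/np.linalg.norm(f); s=status.state(); R=np.array(s['ee_rot']); d=np.array([p[0],p[1],.04])-s['tool_pos']; print('grasp',p,'delta cm',(R.T@d*100).round(2))
E
python3 -m creep '[{"dx":-0.2,"dy":0,"dz":-0.8,"rx":0.5,"ry":0,"rz":0.3,"claw":7},{"dx":-0.1,"dy":0,"dz":-0.8,"rx":0.4,"ry":0,"rz":0,"claw":7},{"dx":0,"dy":0,"dz":0,"rx":0,"ry":0,"rz":0,"claw":7},{"dx":0,"dy":0,"dz":0,"rx":0,"ry":0,"rz":0,"claw":7},{"dx":0,"dy":0,"dz":0,"rx":0,"ry":0,"rz":0,"claw":7}]'
```

```text
c [0.5032 0.342  0.01  ] len 0.0926483631528456 w 0.053722314565663974 yaw 18.199724522696247 18.671608466472296
grasp [0.48423612 0.33579312 0.01      ] delta cm [-0.35  2.38 -1.62]
t: 4.0
tool_pos: [0.4882, 0.3395, 0.0709]
ee_rot: [[-0.955, 0.015, 0.297], [-0.297, -0.027, -0.954], [-0.007, -1.0, 0.03]]
force: [-0.3, 0.2, -0.1]
opening: 0.0699
```

```bash
python3 -m creep '[{"dx":0.2,"dy":0.6,"dz":0.1,"rx":-0.8,"ry":0,"rz":-0.2,"claw":7},{"dx":0.2,"dy":0.6,"dz":0.1,"rx":-0.7,"ry":0,"rz":-0.1,"claw":7},{"dx":0,"dy":0.6,"dz":0,"rx":0,"ry":0,"rz":0,"claw":7},{"dx":0,"dy":0.6,"dz":0,"rx":0,"ry":0,"rz":0,"claw":7},{"dx":0,"dy":0,"dz":0,"rx":0,"ry":0,"rz":0,"claw":7}]'
```

```text
t: 4.42
tool_pos: [0.4857, 0.3358, 0.0463]
ee_rot: [[-0.955, 0.004, 0.297], [-0.297, 0.001, -0.955], [-0.004, -1.0, 0.0]]
force: [1.0, 0.2, -0.4]
opening: 0.0701
```

```bash
python3 -m creep '[{"dx":0.1,"dy":0.6,"dz":0,"rx":0,"ry":-0.5,"rz":0.1,"claw":7},{"dx":0.05,"dy":0.6,"dz":0,"rx":0,"ry":-0.4,"rz":0.1,"claw":7},{"dx":0,"dy":0.5,"dz":0,"rx":0,"ry":0,"rz":0,"claw":7},{"dx":0,"dy":0.2,"dz":0,"rx":0,"ry":0,"rz":0,"claw":7},{"dx":0,"dy":0,"dz":0,"rx":0,"ry":0,"rz":0,"claw":7}]'
```

```text
t: 4.83
tool_pos: [0.4836, 0.3345, 0.0237]
ee_rot: [[-0.95, 0.005, 0.313], [-0.313, 0.0, -0.95], [-0.005, -1.0, 0.001]]
force: [0.4, 0.2, -0.0]
opening: 0.07
```

```bash
python3 -m creep '[{"dx":0,"dy":0.1,"dz":0,"rx":0,"ry":0,"rz":0,"claw":6.2},{"dx":0,"dy":0.1,"dz":0,"rx":0,"ry":0,"rz":0,"claw":6.2},{"dx":0,"dy":0,"dz":0,"rx":0,"ry":0,"rz":0,"claw":6.0},{"dx":0,"dy":0,"dz":0,"rx":0,"ry":0,"rz":0,"claw":5.8},{"dx":0,"dy":0,"dz":0,"rx":0,"ry":0,"rz":0,"claw":5.8}]'
```

```text
t: 5.25
tool_pos: [0.4838, 0.3351, 0.0218]
ee_rot: [[-0.95, 0.006, 0.313], [-0.313, 0.001, -0.95], [-0.006, -1.0, 0.001]]
force: [-0.0, -0.3, 0.2]
opening: 0.0584
```

```bash
python3 -c "
from rig import robot; print(robot.tip_reach, [a for a in dir(robot) if a[0]!='_'])"
python3 -m creep '[{"dx":0,"dy":0.1,"dz":0,"rx":0,"ry":0,"rz":0,"claw":5.8},{"dx":0,"dy":0.1,"dz":0,"rx":0,"ry":0,"rz":0,"claw":5.8},{"dx":0,"dy":0.1,"dz":0,"rx":0,"ry":0,"rz":0,"claw":5.8},{"dx":0,"dy":0,"dz":0,"rx":0,"ry":0,"rz":0,"claw":5.8},{"dx":0,"dy":0,"dz":0,"rx":0,"ry":0,"rz":0,"claw":5.8}]'
```

```text
0.022 ['PlanningError', 'tip_reach']
t: 5.67
tool_pos: [0.4842, 0.3354, 0.0191]
ee_rot: [[-0.95, 0.007, 0.313], [-0.313, 0.002, -0.95], [-0.007, -1.0, 0.001]]
force: [0.1, -0.4, -0.1]
opening: 0.0583
```

```bash
python3 -m creep '[{"dx":0,"dy":0.1,"dz":0,"rx":0,"ry":0,"rz":0.2,"claw":5.8},{"dx":0,"dy":0.1,"dz":0,"rx":0,"ry":0,"rz":0.2,"claw":5.8},{"dx":0,"dy":0.1,"dz":0,"rx":0,"ry":0,"rz":0,"claw":5.8},{"dx":0,"dy":0,"dz":0,"rx":0,"ry":0,"rz":0,"claw":5.8},{"dx":0,"dy":0,"dz":0,"rx":0,"ry":0,"rz":0,"claw":5.8}]'
```

```text
t: 6.08
tool_pos: [0.4845, 0.3357, 0.0182]
ee_rot: [[-0.95, 0.016, 0.313], [-0.313, 0.004, -0.95], [-0.016, -1.0, 0.002]]
force: [-0.3, 0.6, 0.0]
opening: 0.058
```

```bash
python3 -m creep '[{"dx":0,"dy":0.1,"dz":0,"rx":0,"ry":0,"rz":-0.5,"claw":5.8},{"dx":0,"dy":0.1,"dz":0,"rx":0,"ry":0,"rz":-0.4,"claw":5.8},{"dx":0,"dy":0,"dz":0,"rx":0,"ry":0,"rz":0,"claw":5.8},{"dx":0,"dy":0,"dz":0,"rx":0,"ry":0,"rz":0,"claw":5.8},{"dx":0,"dy":0,"dz":0,"rx":0,"ry":0,"rz":0,"claw":5.8}]'
```

```text
t: 6.5
tool_pos: [0.4848, 0.3361, 0.0176]
ee_rot: [[-0.95, 0.001, 0.313], [-0.313, -0.002, -0.95], [0.0, -1.0, 0.002]]
force: [-0.1, 0.3, -0.1]
opening: 0.0579
```

```bash
python3 -m creep '[{"dx":0,"dy":0,"dz":0,"rx":0,"ry":0,"rz":0,"claw":4.8},{"dx":0,"dy":0,"dz":0,"rx":0,"ry":0,"rz":0,"claw":4.8},{"dx":0,"dy":0,"dz":0,"rx":0,"ry":0,"rz":0,"claw":4.8},{"dx":0,"dy":0,"dz":0,"rx":0,"ry":0,"rz":0,"claw":4.8},{"dx":0,"dy":0,"dz":0,"rx":0,"ry":0,"rz":0,"claw":4.8}]' 50
python3 -m creep '[{"dx":0,"dy":-0.3,"dz":0,"rx":0,"ry":0,"rz":0,"claw":4.8},{"dx":0,"dy":-0.6,"dz":0,"rx":0,"ry":0,"rz":0,"claw":4.8},{"dx":0,"dy":-1,"dz":0,"rx":0,"ry":0,"rz":0,"claw":4.8},{"dx":0,"dy":-1,"dz":0,"rx":0,"ry":0,"rz":0,"claw":4.8},{"dx":0,"dy":-1,"dz":0,"rx":0,"ry":0,"rz":0,"claw":4.8}]'
python3 - <<'E'
from h import *
im=snap('wrist','w4'); print(status.state()['tool_pos'])
cv2.imwrite('pics/w4b.png',cv2.resize(im['pixels'][...,::-1],(768,576)))
E
```

```text
t: 6.92
tool_pos: [0.485, 0.3378, 0.0188]
ee_rot: [[-0.949, 0.001, 0.314], [-0.314, 0.0, -0.949], [-0.001, -1.0, 0.0]]
force: [-1.2, -0.0, 4.5]
opening: 0.0522
t: 7.33
tool_pos: [0.4831, 0.3358, 0.0575]
ee_rot: [[-0.949, -0.004, 0.314], [-0.314, -0.004, -0.949], [0.005, -1.0, 0.002]]
force: [-0.2, 0.2, -1.0]
opening: 0.0528
[0.48418825 0.33671293 0.05973405]
```

View pics/w4b.png

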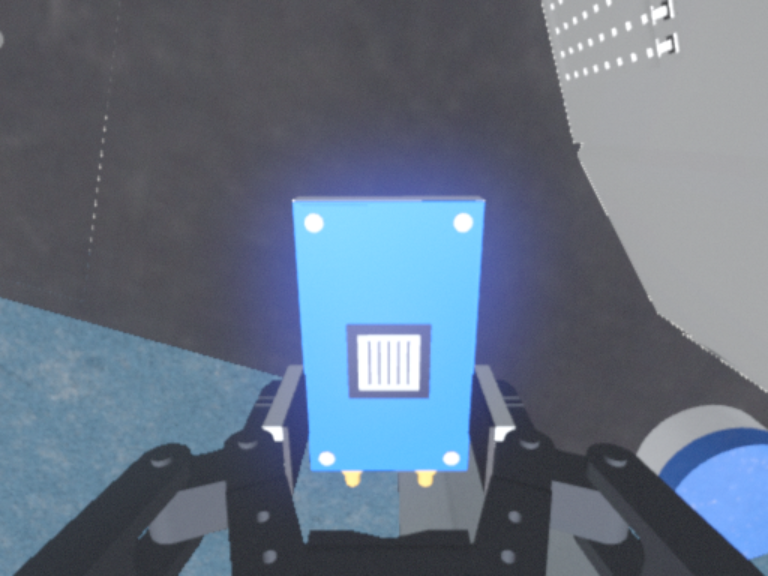

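It's held: top-face corners at (293,202), (484,201), (469,470), (309,471), square in the jaws. I'll now compute its pose in the tool frame.

```bash
cat >> h.py <<'E'
def held(im,c,tp,R,off=.0088):
    "module top centre and yaw from 4 corners (768 px), top plane off below TCP"
    q=ray(im,np.array(c)*2/3,tp[2]-off); m=q.mean(0); f=(q[0]+q[1]-q[2]-q[3])/2; l=(q[0]-q[1]+q[3]-q[2])/2
    print('len',np.linalg.norm(f).round(4),'w',np.linalg.norm(l).round(4),'yaw',np.degrees(np.arctan2(f[1],f[0])).round(2),'jaw+90',np.degrees(np.arctan2(R[1,2],R[0,2])).round(2)+90,'in tool',(R.T@(m-tp)*1000).round(1))
    return m
E
python3 - <<'E'
from h import *
im=dict(np.load('pics/w4.npz')); s=status.state()
held(im,[(293,202),(484,201),(469,470),(309,471)],np.array(s['tool_pos']),np.array(s['ee_rot']))
E
```

```text
len 0.0906 w 0.0534 yaw 18.4 jaw+90 18.299999999999997 in tool [-18.5   8.8   1.5]
```

Run:
```python
from h import *
a=dict(np.load('pics/w1.npz'));b=dict(np.load('pics/w2.npz'))
Pm=lambda im:K(im)@np.c_[cv2.Rodrigues(im['rvec'])[0],im['tvec']]
for ua,ub in(((225,45),(680,248)),((151,92),(537,267))):
    X=cv2.triangulatePoints(Pm(a),Pm(b),np.array(ua)*2/3,np.array(ub)*2/3); X=(X[:3]/X[3])[:,0]; print(X.round(4),(proj(a,X)*1.5).round(),(proj(b,X)*1.5).round())
```

```text
[0.5191 0.1202 0.0803] [[226.  44.]] [[680. 249.]]
[0.4713 0.1788 0.0258] [[151.  92.]] [[537. 267.]]
```

```bash
python3 -m creep '[{"dx":1.7,"dy":-1.2,"dz":0,"rx":0,"ry":0,"rz":0,"claw":4.8},{"dx":1.7,"dy":-1.2,"dz":0,"rx":0,"ry":0,"rz":0,"claw":4.8},{"dx":1.7,"dy":-1.2,"dz":0,"rx":0,"ry":0,"rz":0,"claw":4.8},{"dx":1.7,"dy":-1.2,"dz":0,"rx":0,"ry":0,"rz":0,"claw":4.8},{"dx":1.7,"dy":-1.2,"dz":0,"rx":0,"ry":0,"rz":0,"claw":4.8}]'
python3 -m creep '[{"dx":0.9,"dy":0,"dz":2,"rx":0,"ry":0,"rz":0,"claw":4.8},{"dx":0.9,"dy":0,"dz":3,"rx":0,"ry":0,"rz":0,"claw":4.8},{"dx":1,"dy":0,"dz":3,"rx":0,"ry":0,"rz":0,"claw":4.8},{"dx":1,"dy":0,"dz":3,"rx":0,"ry":0,"rz":0,"claw":4.8},{"dx":0.5,"dy":0,"dz":2,"rx":0,"ry":0,"rz":0,"claw":4.8}]'
```

```text
t: 7.8
tool_pos: [0.4046, 0.31, 0.124]
ee_rot: [[-0.951, 0.003, 0.31], [-0.31, 0.001, -0.951], [-0.003, -1.0, -0.0]]
force: [0.4, -0.1, -2.1]
opening: 0.0526
t: 8.22
tool_pos: [0.4015, 0.1762, 0.1301]
ee_rot: [[-0.946, 0.013, 0.324], [-0.324, 0.01, -0.946], [-0.015, -1.0, -0.005]]
force: [0.0, -0.9, -0.9]
opening: 0.0522
```

```bash
python3 -m creep '[{"dx":0.6,"dy":0,"dz":2.9,"rx":0,"ry":1,"rz":-0.3,"claw":4.8},{"dx":0.5,"dy":0,"dz":2.9,"rx":0,"ry":1,"rz":-0.3,"claw":4.8},{"dx":0.4,"dy":0,"dz":2.9,"rx":0,"ry":1,"rz":0,"claw":4.8},{"dx":0.3,"dy":0,"dz":2.9,"rx":0,"ry":1,"rz":0,"claw":4.8},{"dx":0.2,"dy":0,"dz":2,"rx":0,"ry":1,"rz":0,"claw":4.8}]'
python3 -m creep '[{"dx":0.1,"dy":0.6,"dz":1.8,"rx":0,"ry":0.6,"rz":0,"claw":4.8},{"dx":0.1,"dy":0.6,"dz":1.8,"rx":0,"ry":0,"rz":0,"claw":4.8},{"dx":0.1,"dy":0.6,"dz":1.8,"rx":0,"ry":0,"rz":0,"claw":4.8},{"dx":0,"dy":0.6,"dz":1,"rx":0,"ry":0,"rz":0,"claw":4.8},{"dx":0,"dy":0,"dz":0,"rx":0,"ry":0,"rz":0,"claw":4.8}]'
python3 - <<'E'
from h import *
s=status.state(); R=np.array(s['ee_rot']); print(s['tool_pos'],R.round(3).tolist(),'yaw',np.degrees(np.arctan2(R[1,2],R[0,2]))+90)
d=np.array([.436,-.047,.1])-s['tool_pos']; print((R.T@d*100).round(2))
E
```

```text
t: 8.63
tool_pos: [0.4227, 0.0339, 0.1329]
ee_rot: [[-0.971, 0.009, 0.239], [-0.239, 0.006, -0.971], [-0.01, -1.0, -0.004]]
force: [-0.0, -0.6, -1.3]
opening: 0.0528
t: 9.05
tool_pos: [0.437, -0.0376, 0.1114]
ee_rot: [[-0.976, 0.017, 0.219], [-0.219, 0.003, -0.976], [-0.017, -1.0, 0.0]]
force: [0.4, 0.1, -0.3]
opening: 0.0524
[ 0.43697486 -0.03755039  0.11136784] [[-0.976, 0.017, 0.219], [-0.219, 0.003, -0.976], [-0.017, -1.0, 0.0]] yaw 12.64082801995923
[0.32 1.13 0.9 ]
```

```bash
python3 -m creep '[{"dx":0.1,"dy":0.6,"dz":0.4,"rx":0,"ry":0.4,"rz":-0.5,"claw":4.8},{"dx":0.1,"dy":0.6,"dz":0.4,"rx":0,"ry":0,"rz":-0.4,"claw":4.8},{"dx":0,"dy":0.6,"dz":0.1,"rx":0,"ry":0,"rz":0,"claw":4.8},{"dx":0,"dy":0.2,"dz":0,"rx":0,"ry":0,"rz":0,"claw":4.8},{"dx":0,"dy":0,"dz":0,"rx":0,"ry":0,"rz":0,"claw":4.8}]'
python3 - <<'E'
from h import *
im=snap('wrist','w5'); s=status.state(); R=np.array(s['ee_rot']); print(s['tool_pos'],R.round(3).tolist(),'yaw',np.degrees(np.arctan2(R[1,2],R[0,2]))+90)
np.savez('pics/s5.npz',tp=s['tool_pos'],R=R)
cv2.imwrite('pics/w5b.png',cv2.resize(im['pixels'][...,::-1],(768,576)))
E
```

```text
t: 9.47
tool_pos: [0.4376, -0.044, 0.0902]
ee_rot: [[-0.977, 0.001, 0.215], [-0.215, 0.001, -0.977], [-0.001, -1.0, -0.001]]
force: [-0.3, -0.5, -0.6]
opening: 0.053
[ 0.43761448 -0.04392241  0.09036816] [[-0.977, 0.001, 0.215], [-0.215, 0.001, -0.977], [-0.001, -1.0, -0.001]] yaw 12.434612216370837
```

View pics/w5b.png

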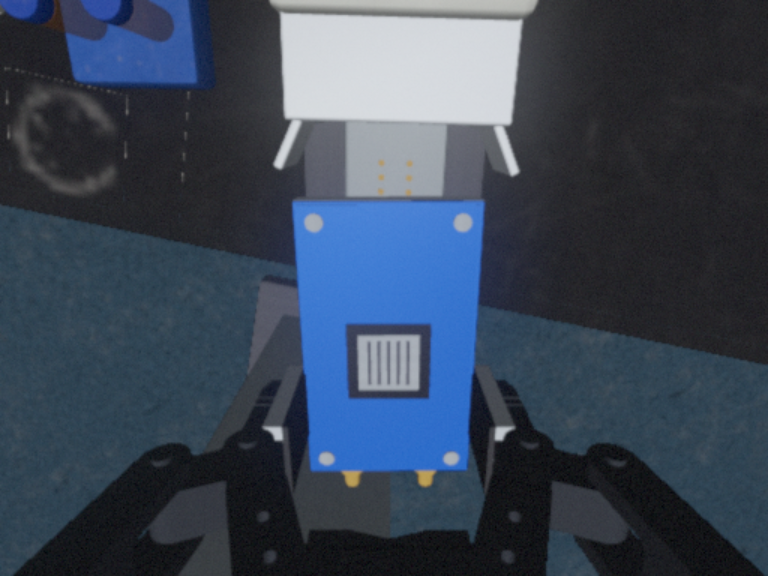

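Module and hood are both in view. The hood's top front edge runs from (285,118) to (512,125), the flare tips are at (280,166) and (514,174), and the module's plain end runs from (295,201) to (483,202). The dock looks yawed slightly less than the module.

```bash
cat > rel.py <<'E'
from h import *
def rel(tag,hood,flare,mod):
    im=dict(np.load(f'pics/{tag}.npz')); S=np.load(f'pics/s{tag[1:]}.npz'); tp,R=S['tp'],S['R']
    for z in (.0088,.0108): m=held(im,mod,tp,R,z)
    for n,uv,zz in(('hood',hood,[.0675]),('flare',flare,[.0675,.0635,.055])):
        for z in zz:
            q=ray(im,np.array(uv)*2/3,z); d=q[0]-q[1]
            print(n,z,'w',np.linalg.norm(d[:2]).round(4),'yaw',np.degrees(np.arctan2(-d[0],d[1])).round(2),'mid',q.mean(0).round(4),'in tool mm',(R.T@(q.mean(0)-tp)*1000).round(1))
E
python3 - <<'E'
from rel import *
rel('w5',[(285,118),(512,125)],[(280,166),(514,174)],[(294,202),(484,202),(468,470),(309,471)])
im=dict(np.load('pics/w5.npz')); q=ray(im,np.array([(346,123),(446,123),(344,198),(444,198)])*2/3,.042); print('plate edges',q.round(4).tolist(),'yawL',np.degrees(np.arctan2(*(q[0]-q[2])[1::-1])),'yawR',np.degrees(np.arctan2(*(q[1]-q[3])[1::-1])))
h=cv2.resize(im['pixels'][0:145,170:370,::-1],None,fx=4,fy=4,interpolation=cv2.INTER_CUBIC); cv2.imwrite('pics/w5c.png',h)
E
```

```text
len 0.0918 w 0.054 yaw 12.32 jaw+90 12.430000000000007 in tool [-18.9   8.8   1. ]
len 0.0932 w 0.0549 yaw 12.32 jaw+90 12.430000000000007 in tool [-17.9  10.8   1. ]
hood 0.0675 w 0.0668 yaw 10.74 mid [ 0.5227 -0.0292  0.0675] in tool mm [-86.2  23.    4. ]
flare 0.0675 w 0.0712 yaw 10.51 mid [ 0.5091 -0.0319  0.0675] in tool mm [-72.4  23.    3.7]
flare 0.0635 w 0.0731 yaw 10.51 mid [ 0.5088 -0.032   0.0635] in tool mm [-72.1  27.    3.7]
flare 0.055 w 0.0773 yaw 10.51 mid [ 0.5083 -0.0323  0.055 ] in tool mm [-71.4  35.5   3.9]
plate edges [[0.519, -0.0119, 0.042], [0.5264, -0.0457, 0.042], [0.4935, -0.016, 0.042], [0.5014, -0.0516, 0.042]] yawL 9.092300425479042 yawR 13.095726602113384
```

View pics/w5c.png

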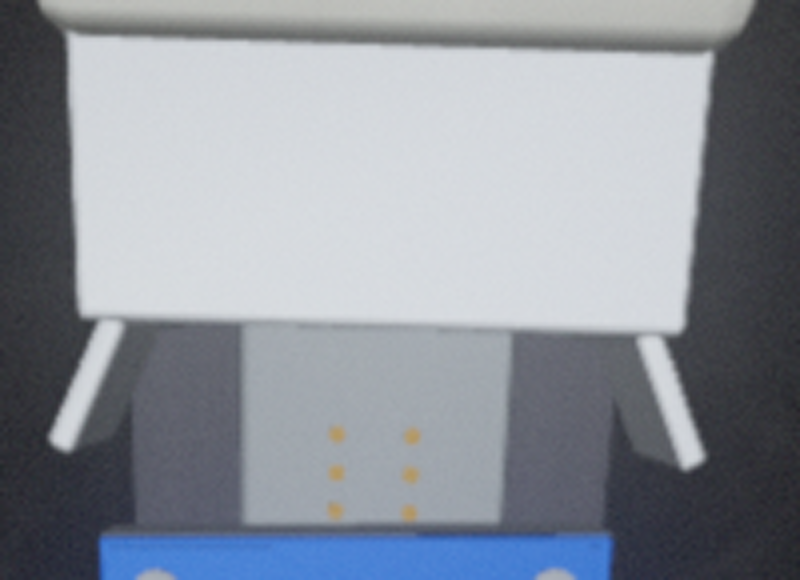

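```bash
python3 -m creep '[{"dx":0,"dy":0.6,"dz":0.1,"rx":0,"ry":0.7,"rz":0,"claw":4.8},{"dx":0,"dy":0.6,"dz":0,"rx":0,"ry":0.7,"rz":0,"claw":4.8},{"dx":0,"dy":0.5,"dz":0,"rx":0,"ry":0,"rz":0,"claw":4.8},{"dx":0,"dy":0.3,"dz":0,"rx":0,"ry":0,"rz":0,"claw":4.8},{"dx":0,"dy":0,"dz":0,"rx":0,"ry":0,"rz":0,"claw":4.8}]'
cat > st.py <<'E'
from h import *
s=status.state(); R=np.array(s['ee_rot']); tp=np.array(s['tool_pos']); p=np.array([.535,-.0263]); a=np.radians(11)
f=np.array([np.cos(a),np.sin(a)]); n=np.array([f[1],-f[0]]); yaw=np.degrees(np.arctan2(R[1,2],R[0,2]))+90
so=tp[:2]+.0507*np.array([np.cos(np.radians(yaw)),np.sin(np.radians(yaw))])-p
print('t',s['t'],'tp',tp.round(4),'yaw',yaw.round(2),'yaxis',R[:,1].round(3),'F',np.round(s['force'],1),'T',np.round(s['torque'],2),'socket-pin fwd/right mm',(so@f*1000).round(1),(so@n*1000).round(1),'op',round(s['opening'],4))
E
python3 st.py
```

```text
t: 9.93
tool_pos: [0.4382, -0.0435, 0.0686]
ee_rot: [[-0.982, 0.002, 0.191], [-0.191, 0.002, -0.982], [-0.002, -1.0, -0.001]]
force: [0.2, -0.2, -1.7]
opening: 0.0526
t 9.9333 tp [ 0.4382 -0.0435  0.0686] yaw 11.02 yaxis [ 0.002  0.002 -1.   ] F [ 0.2 -0.2 -1.7] T [-0.03  0.03 -0.05] socket-pin fwd/right mm -47.6 -1.6 op 0.0526
```

```bash
python3 -m creep '[{"dx":-0.5,"dy":0,"dz":0.1,"rx":0,"ry":0,"rz":0,"claw":4.8},{"dx":-0.5,"dy":0,"dz":0.1,"rx":0,"ry":0,"rz":0,"claw":4.8},{"dx":-0.5,"dy":0,"dz":0,"rx":0,"ry":0,"rz":0,"claw":4.8},{"dx":-0.3,"dy":0,"dz":0,"rx":0,"ry":0,"rz":0,"claw":4.8},{"dx":0,"dy":0,"dz":0,"rx":0,"ry":0,"rz":0,"claw":4.8}]' >/dev/null; python3 st.py
python3 - <<'E'
from h import *
im=snap('wrist','w6'); s=status.state(); np.savez('pics/s6.npz',tp=s['tool_pos'],R=s['ee_rot'])
cv2.imwrite('pics/w6c.png',cv2.resize(im['pixels'][0:145,170:370,::-1],None,fx=4,fy=4,interpolation=cv2.INTER_CUBIC))
E
```

```text
t 10.35 tp [ 0.4587 -0.0418  0.0687] yaw 11.02 yaxis [ 0.003  0.002 -1.   ] F [ 0.3 -0.2 -0.8] T [-0.04  0.    0.04] socket-pin fwd/right mm -27.1 0.6 op 0.0528
```

View pics/w6c.png

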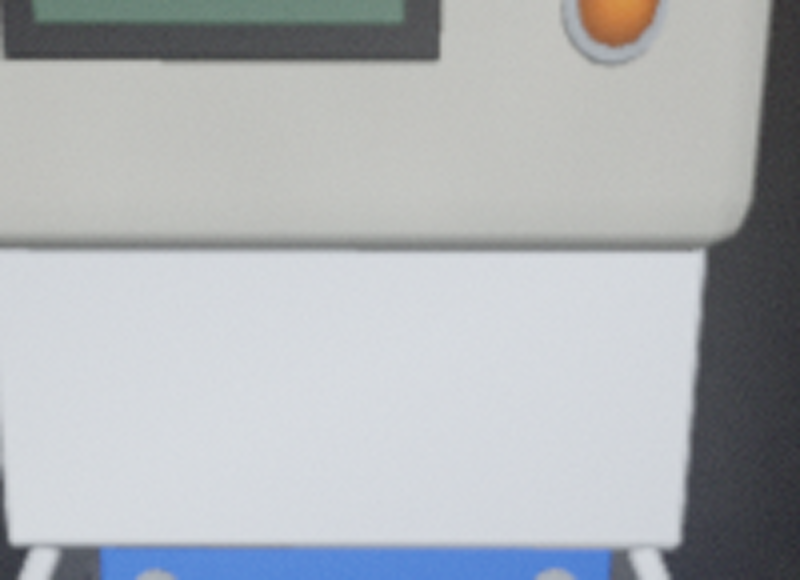

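The hood's front edge is now parallel to the module's end. The hood's mid column is 345 and the module's is 356 at about 9.5 px/mm, so the module is about 1.1 mm too far right. I'll shift left while going in.

```bash
python3 -m creep '[{"dx":-0.1,"dy":0,"dz":-0.1,"rx":0,"ry":0,"rz":-0.1,"claw":4.8},{"dx":-0.3,"dy":0,"dz":0,"rx":0,"ry":0,"rz":0,"claw":4.8},{"dx":-0.3,"dy":0,"dz":0,"rx":0,"ry":0,"rz":0,"claw":4.8},{"dx":0,"dy":0,"dz":0,"rx":0,"ry":0,"rz":0,"claw":4.8},{"dx":0,"dy":0,"dz":0,"rx":0,"ry":0,"rz":0,"claw":4.8}]' >/dev/null; python3 st.py
```

```text
t 10.8167 tp [ 0.4656 -0.0393  0.0689] yaw 11.02 yaxis [ 0.001  0.001 -1.   ] F [-0.8 -0.4 -1.5] T [ 0.01  0.   -0.04] socket-pin fwd/right mm -19.9 -0.5 op 0.0526
```

```bash
python3 -m creep '[{"dx":-0.3,"dy":0,"dz":0,"rx":0,"ry":0,"rz":0,"claw":4.8},{"dx":-0.3,"dy":0,"dz":0,"rx":0,"ry":0,"rz":0,"claw":4.8},{"dx":-0.3,"dy":0,"dz":0,"rx":0,"ry":0,"rz":0,"claw":4.8},{"dx":-0.2,"dy":0,"dz":0,"rx":0,"ry":0,"rz":0,"claw":4.8},{"dx":0,"dy":0,"dz":0,"rx":0,"ry":0,"rz":0,"claw":4.8}]' >/dev/null; python3 st.py
```

```text
t 11.2333 tp [ 0.4775 -0.0371  0.0689] yaw 11.01 yaxis [ 0.001  0.001 -1.   ] F [ 0.3  0.3 -0.3] T [ 0.02  0.02 -0.01] socket-pin fwd/right mm -7.8 -0.4 op 0.0526
```

```bash
python3 -m creep '[{"dx":-0.2,"dy":0,"dz":0,"rx":0,"ry":0,"rz":0,"claw":4.8},{"dx":-0.2,"dy":0,"dz":0,"rx":0,"ry":0,"rz":0,"claw":4.8},{"dx":-0.1,"dy":0,"dz":0,"rx":0,"ry":0,"rz":0,"claw":4.8},{"dx":-0.1,"dy":0,"dz":0,"rx":0,"ry":0,"rz":0,"claw":4.8},{"dx":0,"dy":0,"dz":0,"rx":0,"ry":0,"rz":0,"claw":4.8}]' >/dev/null; python3 st.py
python3 -m creep '[{"dx":-0.1,"dy":0,"dz":0,"rx":0,"ry":0,"rz":0,"claw":4.8},{"dx":0,"dy":0,"dz":0,"rx":0,"ry":0,"rz":0,"claw":4.8},{"dx":-0.1,"dy":0,"dz":0,"rx":0,"ry":0,"rz":0,"claw":4.8},{"dx":0,"dy":0,"dz":0,"rx":0,"ry":0,"rz":0,"claw":4.8},{"dx":0,"dy":0,"dz":0,"rx":0,"ry":0,"rz":0,"claw":4.8}]' >/dev/null; python3 st.py
```

```text
t 11.65 tp [ 0.4839 -0.0358  0.0688] yaw 11.02 yaxis [ 0.     0.001 -1.   ] F [ 0.3  0.9 -1.3] T [-0.05  0.05  0.04] socket-pin fwd/right mm -1.2 -0.5 op 0.0527
t 12.0667 tp [ 0.4848 -0.0356  0.0685] yaw 11.0 yaxis [-0.002  0.001 -1.   ] F [ 0.6 -0.4 -1.3] T [-0.02  0.06 -0.04] socket-pin fwd/right mm -0.3 -0.4 op 0.0526
```

```bash
for i in 1; do python3 -m creep '[{"dx":-0.1,"dy":0,"dz":0,"rx":0,"ry":0,"rz":0,"claw":4.8},{"dx":0,"dy":0,"dz":0,"rx":0,"ry":0,"rz":0,"claw":4.8},{"dx":-0.1,"dy":0,"dz":0,"rx":0,"ry":0,"rz":0,"claw":4.8},{"dx":0,"dy":0,"dz":0,"rx":0,"ry":0,"rz":0,"claw":4.8},{"dx":0,"dy":0,"dz":0,"rx":0,"ry":0,"rz":0,"claw":4.8}]' >/dev/null; python3 st.py; done
python3 -m creep '[{"dx":-0.1,"dy":0,"dz":0,"rx":0,"ry":0,"rz":0,"claw":4.8},{"dx":0,"dy":0,"dz":0,"rx":0,"ry":0,"rz":0,"claw":4.8},{"dx":0,"dy":0,"dz":0,"rx":0,"ry":0,"rz":0,"claw":4.8},{"dx":0,"dy":0,"dz":0,"rx":0,"ry":0,"rz":0,"claw":4.8},{"dx":0,"dy":0,"dz":0,"rx":0,"ry":0,"rz":0,"claw":4.8}]' >/dev/null; python3 st.py
```

```text
t 12.4833 tp [ 0.4849 -0.0356  0.0679] yaw 10.97 yaxis [-0.006  0.    -1.   ] F [-0.6  0.2 -0.4] T [ 0.01  0.26 -0.01] socket-pin fwd/right mm -0.2 -0.4 op 0.0522
t 12.9 tp [ 0.485  -0.0355  0.0676] yaw 10.97 yaxis [-0.008 -0.    -1.   ] F [-2.  -0.7  0.7] T [-0.05  0.46 -0.03] socket-pin fwd/right mm -0.1 -0.5 op 0.0527
```

```bash
python3 -m creep '[{"dx":0.1,"dy":0,"dz":0,"rx":0,"ry":0,"rz":0.3,"claw":4.8},{"dx":0,"dy":0.1,"dz":0,"rx":0,"ry":0,"rz":0.2,"claw":4.8},{"dx":0,"dy":0.1,"dz":0,"rx":0,"ry":0,"rz":0,"claw":4.8},{"dx":0,"dy":0,"dz":0,"rx":0,"ry":0,"rz":0,"claw":4.8},{"dx":0,"dy":0,"dz":0,"rx":0,"ry":0,"rz":0,"claw":4.8}]' >/dev/null; python3 st.py
```

```text
t 13.3167 tp [ 0.4848 -0.0356  0.0657] yaw 10.97 yaxis [ 0.004  0.002 -1.   ] F [-1.8 -0.9 -1.6] T [-0.03  0.39 -0.05] socket-pin fwd/right mm -0.3 -0.4 op 0.0523
```

```bash
python3 -m creep '[{"dx":0.1,"dy":0,"dz":0,"rx":0,"ry":0,"rz":-0.1,"claw":4.8},{"dx":0,"dy":0.1,"dz":0,"rx":0,"ry":0,"rz":0,"claw":4.8},{"dx":0,"dy":0.1,"dz":0,"rx":0,"ry":0,"rz":0,"claw":4.8},{"dx":0,"dy":0,"dz":0,"rx":0,"ry":0,"rz":0,"claw":4.8},{"dx":0,"dy":0,"dz":0,"rx":0,"ry":0,"rz":0,"claw":4.8}]' >/dev/null; python3 st.py
```

```text
t 13.7333 tp [ 0.4848 -0.0357  0.0638] yaw 10.98 yaxis [ 0.004  0.002 -1.   ] F [-1.1 -0.2 -0.8] T [-0.06  0.23 -0.02] socket-pin fwd/right mm -0.3 -0.3 op 0.0527
```

```bash
python3 -m creep '[{"dx":0,"dy":0.1,"dz":0,"rx":0,"ry":0,"rz":-0.1,"claw":4.8},{"dx":0,"dy":0.1,"dz":0,"rx":0,"ry":0,"rz":0,"claw":4.8},{"dx":0,"dy":0,"dz":0,"rx":0,"ry":0,"rz":0,"claw":4.8},{"dx":0,"dy":0,"dz":0,"rx":0,"ry":0,"rz":0,"claw":4.8},{"dx":0,"dy":0,"dz":0,"rx":0,"ry":0,"rz":0,"claw":4.8}]' >/dev/null; python3 st.py
```

```text
t 14.15 tp [ 0.4849 -0.0357  0.0615] yaw 10.97 yaxis [ 0.002  0.001 -1.   ] F [-1.9  0.1 -0.4] T [ 0.01  0.25 -0.05] socket-pin fwd/right mm -0.3 -0.3 op 0.0524
```

```bash
python3 -m creep '[{"dx":0.1,"dy":0.1,"dz":0,"rx":0,"ry":0,"rz":0,"claw":4.8},{"dx":0,"dy":0.1,"dz":0,"rx":0,"ry":0,"rz":0,"claw":4.8},{"dx":0,"dy":0,"dz":0,"rx":0,"ry":0,"rz":0,"claw":4.8},{"dx":0,"dy":0,"dz":0,"rx":0,"ry":0,"rz":0,"claw":4.8},{"dx":0,"dy":0,"dz":0,"rx":0,"ry":0,"rz":0,"claw":4.8}]' >/dev/null; python3 st.py
```

```text
t 14.5667 tp [ 0.4844 -0.0358  0.0603] yaw 10.99 yaxis [ 0.003  0.001 -1.   ] F [-3.   0.   3.9] T [-0.06  0.36 -0.06] socket-pin fwd/right mm -0.8 -0.3 op 0.0528
```

```bash
python3 -m creep '[{"dx":0,"dy":0.1,"dz":0,"rx":0,"ry":0,"rz":0,"claw":4.8},{"dx":0,"dy":0.1,"dz":0,"rx":0,"ry":0,"rz":0,"claw":4.8},{"dx":0,"dy":0.1,"dz":0,"rx":0,"ry":0,"rz":0,"claw":4.8},{"dx":0,"dy":0.1,"dz":0,"rx":0,"ry":0,"rz":0,"claw":4.8},{"dx":0,"dy":0.1,"dz":0,"rx":0,"ry":0,"rz":0,"claw":4.8}]' >/dev/null; python3 st.py
```

```text
t 14.9833 tp [ 0.4844 -0.0358  0.0564] yaw 10.99 yaxis [ 0.003  0.    -1.   ] F [-7.6  0.  21.8] T [0.04 1.48 0.03] socket-pin fwd/right mm -0.8 -0.3 op 0.0521
```

```bash
python3 -m creep '[{"dx":0,"dy":0,"dz":0,"rx":0,"ry":0,"rz":0,"claw":4.8},{"dx":0,"dy":0,"dz":0,"rx":0,"ry":0,"rz":0,"claw":4.8},{"dx":0,"dy":0,"dz":0,"rx":0,"ry":0,"rz":0,"claw":4.8},{"dx":0,"dy":0,"dz":0,"rx":0,"ry":0,"rz":0,"claw":4.8},{"dx":0,"dy":0,"dz":0,"rx":0,"ry":0,"rz":0,"claw":4.8}]' >/dev/null; python3 st.py
python3 - <<'E'
from h import *
im=snap('wrist','w7'); s=status.state(); np.savez('pics/s7.npz',tp=s['tool_pos'],R=s['ee_rot'])
cv2.imwrite('pics/w7b.png',cv2.resize(im['pixels'][...,::-1],(768,576)))
E
```

```text
t 15.4 tp [ 0.4844 -0.0358  0.058 ] yaw 10.98 yaxis [ 0.003 -0.001 -1.   ] F [-3.9 -0.3  7.5] T [0.04 0.74 0.  ] socket-pin fwd/right mm -0.8 -0.3 op 0.0524
```

View pics/w7b.png

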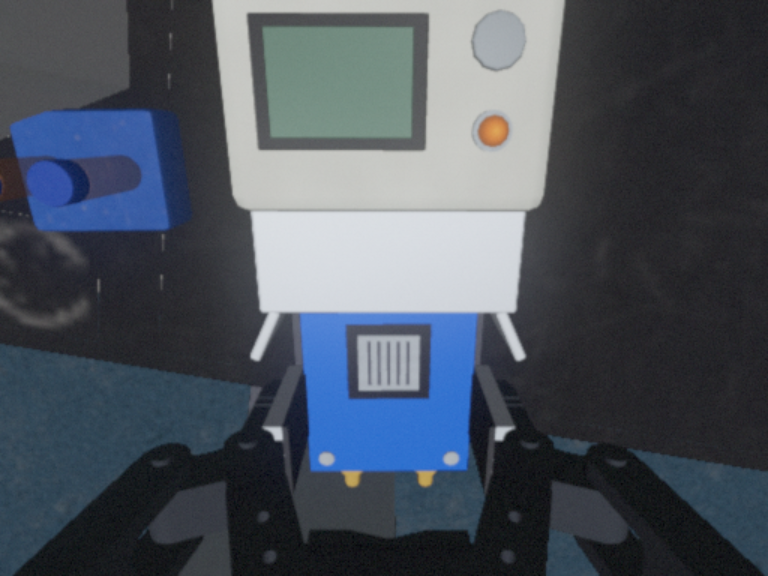

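The module is level in the dock, with its ports at the bottom (352,478) and (426,478). The hood's front edge (260–517, 311) is parallel to it, and it hasn't slipped in the fingers. With the push relaxed, the plate sprang partly back to about 7.5 N. I'll push again, end on a pushing row, and check that the force holds.

```bash
python3 -m creep '[{"dx":0,"dy":0.1,"dz":0,"rx":0,"ry":0,"rz":0,"claw":4.8},{"dx":0,"dy":0.1,"dz":0,"rx":0,"ry":0,"rz":0,"claw":4.8},{"dx":0,"dy":0.1,"dz":0,"rx":0,"ry":0,"rz":0,"claw":4.8},{"dx":0,"dy":0.1,"dz":0,"rx":0,"ry":0,"rz":0,"claw":4.8},{"dx":0,"dy":0.1,"dz":0,"rx":0,"ry":0,"rz":0,"claw":4.8}]' >/dev/null; python3 st.py
python3 - <<'E'
from h import *
for i in range(24):
    im=imaging.get_image('wrist')
    if i%6==5: s=status.state(); print(s['t'],np.round(s['tool_pos'],4),np.round(s['force'],1),np.round(s['torque'],2),np.abs(s['dq']).max().round(4))
E
```

```text
t 15.8667 tp [ 0.4844 -0.0357  0.0564] yaw 10.97 yaxis [ 0.003 -0.003 -1.   ] F [-6.3 -0.2 18.4] T [0.23 1.53 0.03] socket-pin fwd/right mm -0.8 -0.4 op 0.0526
16.1667 [ 0.4844 -0.0357  0.0564] [-6.1 -0.3 18.8] [0.17 1.44 0.05] 0.0026
16.4667 [ 0.4844 -0.0357  0.0564] [-7.5 -0.  19.9] [0.18 1.51 0.05] 0.0023
16.7667 [ 0.4844 -0.0357  0.0564] [-7.3  0.7 19.2] [0.18 1.46 0.09] 0.0009
17.0667 [ 0.4844 -0.0357  0.0564] [-6.7  0.1 19.5] [0.18 1.5  0.04] 0.0014
```

```bash
python3 -c "
from rig import order; print(order.close_job())"
```

```text
the job is handed in; nothing more can be done
None
```

I pinched the blue module, carried it clear of the concentrator, slid it ports-forward under the hood until it met the back stop, and lowered it onto the pin. I then pressed it down and handed the job in with the arm still pushing. The hand-in gave no verdict, so the points below rest on my own measurements.

- **Push:** it held steady at about 19 N for the 1.2 s I watched. The tool height stayed at 56.4 mm, the same as under an earlier 22 N push, so I take the plate to be on its stop. I had no direct reading of the plate's travel.
- **Seating:** the tool came down 12.4 mm from the insertion height, which puts the underside at about 38 mm. There was no vertical force until it met the plate, so I take it that the socket is on the pin.
- **Alignment:** estimated socket-to-pin error is about 0.8 mm along the dock and 0.4 mm across. The tool was level within 0.3° and within about 0.5° of the dock's axis. In the last picture, taken before the final push, the module had not slipped in the fingers.
- **Disagreements:**
  - The wrist camera showed the held module 1–1.5 mm off the jaw centre. I took this as calibration error and lined the module up against the hood instead.
  - My dock yaw estimates ranged from 10.5° to 12.1°, and I used 11°.
  - One hold without a push let the plate spring partly back (about 7.5 N), so I pressed again and ended on a pushing row.
  - A backward load of about 7 N and a moment of about 1.5 N m remained on the tool while pressing.
- **Not rechecked:** I did not look again at the orange module, tin, beaker or vials at the end. Force readings gave no sign of touching anything but the bench and dock. My last clock reading before hand-in was about 17 s.

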